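Refit the hand lever of a ball valve and open the valve for storage

TASK

The ball valve on the bench stand has come back half shut and without its hand lever: fit the long lever the right way up on the square of the stem, fully home, and then swing it anticlockwise to the stop so that the valve is wide open with its lever in line with the pipe. The lever belongs on the stem so that it lies along the pipe when the valve is open and across it when shut, and the valve shuts clockwise through a quarter turn; either end of the pipe will do. Nobody knows how far the stem is turned, so the square has to be found by feel; leave the other things on the bench where they are.

Things in the scene. Friction and masses are not known exactly. Their poses are not given: they have to be found in the camera images.
- valve_seat (a point): point on the stem's axis at its round shoulder (28 mm across, 160 mm above the bench), on which the lever's underside rests when home. x lies along the pipe, z up; these axes belong to the fixed valve body and do NOT show how the stem is turned. The mounting pad round the stem (50 mm square) lies 18 mm below, the tops of the flanges 10 mm below, 47 to 65 mm from the axis along x
- stem_top (a point): point on the stem's axis at the top of its square head, fixed axes as valve_seat's. The head is 14 mm across flats, rises 27 mm from the shoulder and has 1.5 mm chamfers on top. Two flats are parallel to the pipe when the valve is open. A fine dark groove across the end face shows the way through the ball: along the pipe when open
- pipe_end (a point): centre of the +x flange's face (140 mm across, the other is 130 mm away; centre line 80 mm up). The stem turns stiffly (0.4 Nm, stays where left) between stops: open, and shut a quarter turn clockwise from above. It starts 25 to 67 degrees clockwise from open. A lever put on across the pipe and turned anticlockwise under light pressure drops on at the right place within the quarter turn
- lever_boss (a point): centre of the boss of the long loose steel lever, on the axis of its bore, 15 mm above its flat underside (home: 15 mm above the shoulder). It lies right way up on the bench. Boss: block 34 mm along the lever (x), 32 mm across (y), 30 mm tall (z), with a 15.2 mm square bore, sides along x and y, right through it
- lever: the same lever: origin on the bore's axis at its underside, x along the bar. From the boss a bar 20 mm wide and 10 mm high runs along +x to a black sleeve 24 mm wide and 12 mm high. About 0.4 kg, centre of mass some 45 mm from the bore towards the sleeve
- lever_end (a point): end of the lever's black sleeve, 165 mm from the bore's axis along +x of the lever, 6 mm above its underside
- short_lever: bystander: a smaller steel hand lever of the same make, 115 mm long, boss 24 mm square and 20 mm tall, bore 11 mm square: not for this valve. Origin on its bore axis, underside; x runs along the bar
- handwheel: bystander: grey four-spoked handwheel, 100 mm across, 22 mm tall, lying flat; origin at its centre, underside
- bolt: bystander: steel hexagon bolt standing on its head, 65 mm tall, head 28 mm across; origin under the head
- gasket_stack: bystander: flat stack of black rubber gaskets, 80 mm across, 12 mm high; origin at its centre, underside
- tape_roll: bystander: roll of brown tape lying flat, 90 mm across, 25 mm high; origin at its centre, underside
- spanner: bystander: steel spanner 210 mm long lying flat; origin half-way along it
- sealant: bystander: white bottle 48 mm across, 150 mm tall; origin under its foot
- grease_tin: bystander: round dark tin 84 mm across, 75 mm tall; origin under its foot
- mug: bystander: white mug 80 mm across, 92 mm tall; origin under its foot
Mind the look-alikes: they are no part of the job. What is shaped like the part that bears valve_seat but pink or red is not meant.

How it is judged:
On the way:
1. the long lever has dropped over the stem's square, right way up, while the valve is still part shut, pointing clockwise (seen from above) from one end of the pipe by between 10 and 80 degrees (horizontal distance between lever_boss and valve_seat below 0.004 m and z of lever_boss in the frame of valve_seat between 0.011 and 0.025 m and angle between lever_boss's own z axis and vertical below 0.08 rad and ((x of lever_end in the frame of valve_seat above 0.03 m and y of lever_end in the frame of valve_seat below -0.03 m) or (x of lever_end in the frame of valve_seat below -0.03 m and y of lever_end in the frame of valve_seat above 0.03 m))), for 0.1 s.
At the end, for the whole second after the job is handed in: the long lever sits fully home on the stem's square (boss centre within 4 mm of the stem's axis and no more than 3 mm above its home height, upright within 4.5 degrees), in line with the pipe within 8 degrees, released and at rest (horizontal distance between lever_boss and valve_seat below 0.004 m and z of lever_boss in the frame of valve_seat between 0.011 and 0.018 m and angle between lever_boss's own z axis and vertical below 0.08 rad and angle between the x axis of lever_boss and the x axis of valve_seat, either way round below 0.14 rad and linear speed of lever below 0.02 m/s); the robot touches nothing.
It fails at once if one of the other things on the bench is moved by more than 30 mm (distance of any of short_lever, handwheel, bolt, gasket_stack, tape_roll, spanner, sealant, grease_tin, mug from where it was at the start of the episode above 0.03 m).
It also fails if it takes over 58 s, if anything falls off the work surface, if the arm or the gripper's body presses on something with over 40 N, if the wrist force passes 120 N, or if a joint passes its speed limit or range.

ROBOT

A 6-joint arm with a two-finger parallel gripper is mounted at the origin on the work surface. World frame = base frame: x ahead of the robot, y to its left, z up, the work surface at z = 0. Lengths are in m, angles in rad, forces in N, time in s.
With the tool pointing down it reaches from about 0.4 to 0.825 m from the base axis. Payload 7 kg.
Tool frame: the origin (TCP) lies between the finger pads; the fingertips stand 11 mm ahead of it and the grasp point (between the pads) lies 8 mm behind it; z points along the fingers, y is the line along which they close (so a half turn about z gives the same grasp; the last joint's range is limited). The gripper opens to 88 mm and grips with 3 to 60 N. Pads are 19 mm wide; open, the fingers measure 130 mm over their backs; the gripper's body (78 mm by 193 mm) begins 47 mm behind the grasp point.
Start: joints at [1.489, 0.359, 0.012, 0, -1.224, -0.288], TCP at [0.244, 0.629, 0.207] pointing down, gripper open.
Joint ranges: [-3.07, 3.07], [-1.43, 2.12], [-1.02, 1.25], [-3.03, 1.67], [-3.05, -0], [-3.03, 3.03]. Speed limits (rad/s): [2.39, 2.39, 3.01, 3.14, 3.14, 3.14].

INTERFACE

Orientations are given as a unit quaternion [w, x, y, z].
In Python, from cell import sensors, eyes, arm gives the robot as it stands.
- The arm moves only by the tool step_arm, never from a script. Its arguments are lists of equal length, an entry for each row: "travel": the shift along the tool's x, y, z in mm, a list of three; "turn": the turn about the tool's z in degrees. A call has 1 to 12 rows; each row shifts and turns the commanded pose from where the row before left it, along the tool's axes as they then stand; what a row does not reach is not made up. A row lasts 1/8 s, in which the tool goes at most 62.5 mm and 10.7 degrees, less where a joint would pass 70% of its speed; a pose out of reach is approached as far as the arm can. A call is refused whole if a number of a shift passes 62.5 or a number of a turn 10.7, either way. A call with a gripper value outside its range is refused whole. "grip" is the opening, from 0 (shut) to 1 (fully open), set as the call begins (left out, the last holds). The fingers move at their own pace and stop on an object; "grip_force" is the grip in N (left out, the last holds). Time passes only in rows, so rows that do not move let the fingers close. It gives the time, the measured TCP pose, the force, the opening and the grip force at its end, in the units of the state.
- sensors.read_state(): the state, without advancing time (a new reading comes with each control period).
- eyes.grab_frame(name): name is "side" or "top" or "wrist"; returns the picture (420x560x3 uint8, blue, green, red); there is no depth.
- eyes.camera_info(name): a dict with "fx", "fy", "cx", "cy" (pixels), "dist_coeffs" ([k1, k2, p1, p2, k3] as OpenCV has them; the pictures are not rectified), "R" (3x3) and "t" (3): a world point X has camera coordinates R X + t. Camera axes: x right, y down, z forward; pixel columns grow to the right and rows downward; lengths in m; the calibration is good to about 2 mm. A picture is of the moment at which its call begins: read the wrist's pose just before it. camera_info takes no time and is no camera call; for the wrist camera it gives the pose at the moment of the call.
- arm.finish_job(): hands the job in; it is judged then, once.
The state is a dict: "time_s": time; "q": joint angles; "joint_vel": joint speeds; "joint_torque": joint torques, N m; "tcp_pos": TCP position; "eef_rot": TCP orientation; "force": force on the tool from outside, world axes, zero at the start; "moment": the same for the moment, N m; "width": finger opening in m; "finger_force": force on a finger pad.
Only numpy, scipy, OpenCV 4.12 (cv2) and the standard library are available. Lean on these libraries where they do the work, as an engineer would, in place of code of your own. Each camera call takes 0.05 s, during which the arm holds its last target. There are 200 camera calls.

## Working session

There is one attempt and no reset: what is moved stays moved. The work goes in short steps, Python scripts to look and compute and a tool call to move; the robot and the scene stay as the last step left them, time stands still between calls to the robot, and variables do not carry over. Pictures are saved under pics/ and viewed, at most 10 in all, crops included, and the job is handed in when it is done.

Besides the shell and the picture viewer there is one more tool, called as name(argument=value, ...), one argument or row to a line, values as JSON. step_arm: Moves the arm, as the interface text tells. Its arguments: {"type":"object","properties":{"travel":{"type":"array"},"turn":{"type":"array"},"grip":{"type":"number"},"grip_force":{"type":"number"}},"required":["travel","turn"]}

```bash
mkdir -p pics
cat > h.py <<'E'
import numpy as np, cv2
from cell import sensors, eyes, arm
def ray(name,uv,z,info=None):
    c=info or eyes.camera_info(name)
    K=np.array([[c['fx'],0,c['cx']],[0,c['fy'],c['cy']],[0,0,1]])
    p=cv2.undistortPoints(np.array([[uv]],float),K,np.array(c['dist_coeffs'],float))[0,0]
    R=np.array(c['R']);t=np.array(c['t']);o=-R.T@t;d=R.T@np.array([p[0],p[1],1])
    return o+d*(z-o[2])/d[2]
def proj(name,X,info=None):
    c=info or eyes.camera_info(name)
    K=np.array([[c['fx'],0,c['cx']],[0,c['fy'],c['cy']],[0,0,1]])
    return cv2.projectPoints(np.array([X],float),cv2.Rodrigues(np.array(c['R'],float))[0],np.array(c['t'],float),K,np.array(c['dist_coeffs'],float))[0][0,0]
E
python3 - <<'E'
from h import *
s=sensors.read_state();print(s['time_s'],s['tcp_pos'],s['eef_rot'],s['force'])
for n in('top','side'):
    f=eyes.grab_frame(n);cv2.imwrite(f'pics/{n}0.png',cv2.resize(f,(800,600)));np.save(f'{n}0.npy',f)
    c=eyes.camera_info(n);print(n,c['fx'],-np.array(c['R']).T@np.array(c['t']),np.array(c['R'])[2])
E
```

```text
0.0 [0.24377327 0.62887119 0.20620024] [ 8.38932406e-04  9.82947724e-01 -1.83883283e-01 -8.25373017e-05] [-0.83849145  0.43310887 -0.14447946]
top 523.7898926768853 [0.42579232 0.02380697 1.76960058] [ 5.59780559e-02  1.46646271e-04 -9.98431989e-01]
side 516.7238355558984 [ 0.04258985 -1.02774907  1.09571017] [ 0.32432172  0.70030454 -0.63591586]
```

View pics/top0.png

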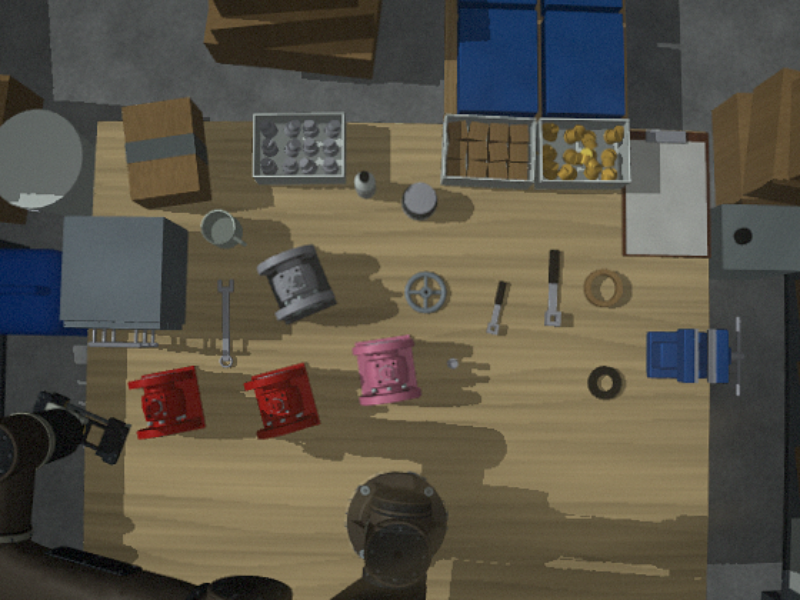

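View pics/side0.png

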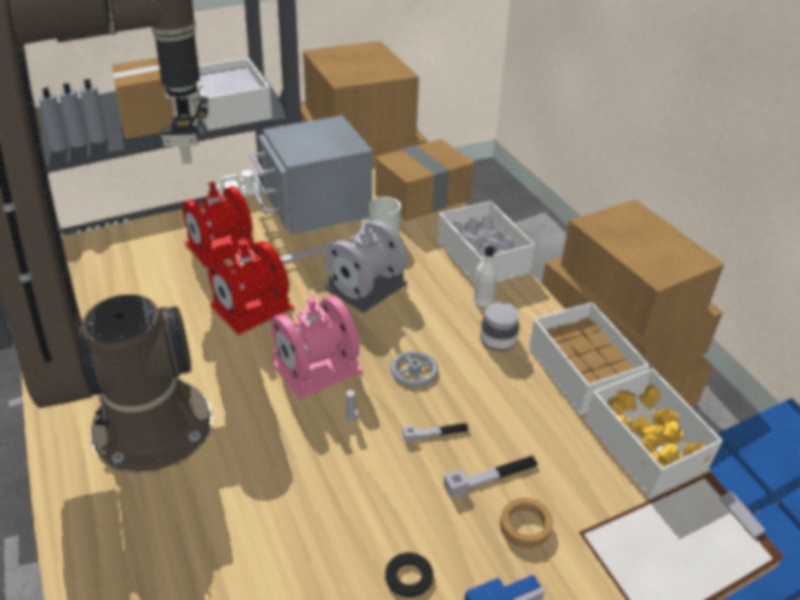

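Candidates in the top view (800 px scale):
- **Lever:** the long one has its boss at (553,318) and sleeve at (554,265). The short look-alike is at (495,325).
- **Valve:** the grey one is at (295,283). The look-alikes are pink at (385,370) and red at (165,402) and (282,402).

I choose the long lever and the grey valve, and check both in one close crop.

Run:
```python
from h import *
f=np.load('top0.npy')
a=f[165:240,170:245];b=f[165:240,330:430]
z=lambda i,k:cv2.resize(i,None,fx=k,fy=k,interpolation=cv2.INTER_CUBIC)
A=z(a,4.5);B=z(b,4.5)
h=max(A.shape[0],B.shape[0]);cv2.imwrite('pics/crop1.png',np.hstack([A,B]));print(A.shape,B.shape)
g=cv2.cvtColor(f,cv2.COLOR_BGR2HSV)
m=((g[...,2]<50)).astype(np.uint8);m[:165]=0;m[235:]=0;m[:,:370]=0;m[:,:][:,405:]=0
n,l,s,c=cv2.connectedComponentsWithStats(m)
for i in range(1,n):
  if s[i,4]>20:
    print(s[i],c[i],cv2.minAreaRect(np.argwhere(l==i)[:,::-1].astype(np.float32)))
```

```text
(338, 338, 3) (338, 450, 3)
[384 175   8  23 147] [387.28571429 186.37414966] ((387.2850646972656, 186.01358032226562), (6.468860626220703, 22.26049041748047), 2.726310968399048)
```

View pics/crop1.png

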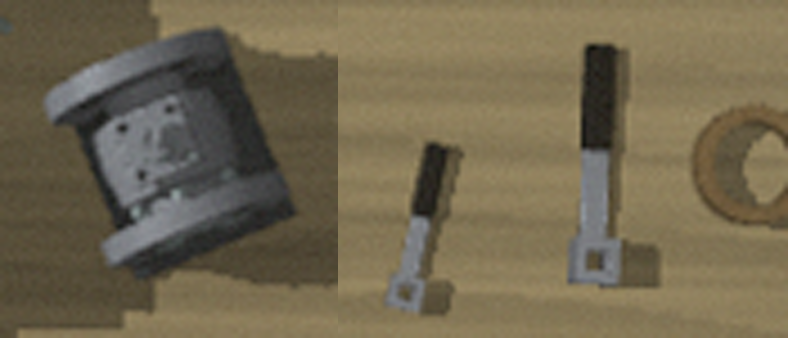

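Run:
```python
from h import *
z=lambda u,v:(170+u/4.5-.4,165+v/4.5-.4)
print('hole',ray('top',z(595-338+160*4.5,260),.03),'end',ray('top',z(600-338+720,45),.008))
print('fl',ray('top',z(140,75),.15),ray('top',z(200,220),.15))
print('stem',ray('top',z(170,137),.187), 'pad',ray('top',z(160,145),.142))
s=sensors.read_state();c=eyes.camera_info('wrist');R=np.array(c['R'])
o=-R.T@np.array(c['t'])
from scipy.spatial.transform import Rotation as Q
q=s['eef_rot'];T=Q.from_quat([q[1],q[2],q[3],q[0]]).as_matrix()
print('toolaxes',T.round(3),'cam in tool',T.T@(o-s['tcp_pos']),'cam axes in tool',(T.T@R.T).round(3),c['fx'])
```

```text
hole [ 0.48111598 -0.35658829  0.03      ] end [ 0.64429259 -0.36468151  0.008     ]
fl [0.5959091  0.25007734 0.15      ] [0.49624483 0.20615048 0.15      ]
stem [0.5503197  0.22354664 0.187     ] pad [0.54818676 0.2360501  0.142     ]
toolaxes [[ 0.932 -0.361 -0.   ]
 [-0.361 -0.932 -0.001]
 [ 0.     0.001 -1.   ]] cam in tool [ 8.33056229e-02  1.06928232e-04 -1.77775435e-01] cam axes in tool [[-0.    -0.952 -0.306]
 [ 1.     0.    -0.001]
 [ 0.001 -0.306  0.952]] 332.48366545810245
```

step_arm(
  travel=[
    [42.8,26.2,-8.5],
    [42.8,26.2,-8.5],
    [42.8,26.2,-8.5],
    [42.8,26.2,-8.5],
    [42.8,26.2,-8.5],
    [42.8,26.2,-8.5],
    [42.8,26.2,-8.5],
    [42.8,26.2,-8.5],
    [42.8,26.2,-8.5],
    [42.8,26.2,-8.5],
    [0,0,0],
    [0,0,0],
  ],
  turn=[0,0,0,0,0,0,0,0,0,0,0,0],
)

```text
time_s: 1.6
tcp_pos: [0.5482, 0.2301, 0.2916]
eef_rot: [0.0, 0.983, -0.184, -0.0]
force: [0.3, 0.0, -0.3]
width: 0.0879
finger_force: 0.0
```

Run:
```python
from h import *
import pickle
c=eyes.camera_info('wrist');f=eyes.grab_frame('wrist');pickle.dump((c,f),open('w1.pkl','wb'))
cv2.imwrite('pics/w1.png',f)
s=sensors.read_state();print(s['time_s'],s['tcp_pos'],s['q'])
print(proj('wrist',[.549,.228,.187],c))
```

```text
1.65 [0.54788066 0.23059363 0.29165547] [ 7.26663961e-01  1.84804447e-01 -3.47960243e-02 -3.70019085e-04
 -1.35198225e+00  4.74495502e-01]
[285.78341973 200.45918997]
```

View pics/w1.png

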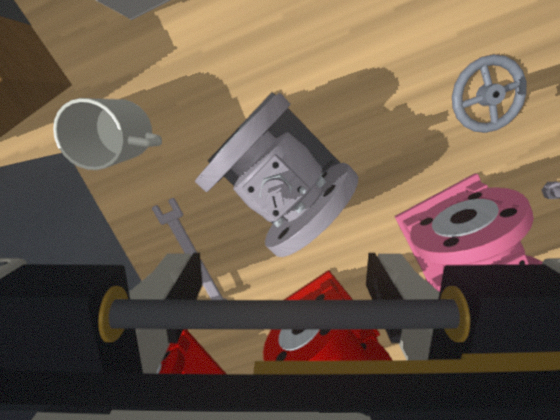

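Run:
```python
from h import *
import pickle
c,f=pickle.load(open('w1.pkl','rb'))
cv2.imwrite('pics/w1c.png',cv2.resize(f[90:260,185:365],None,fx=3.5,fy=3.5,interpolation=cv2.INTER_CUBIC))
```

```text
(no output)
```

View pics/w1c.png

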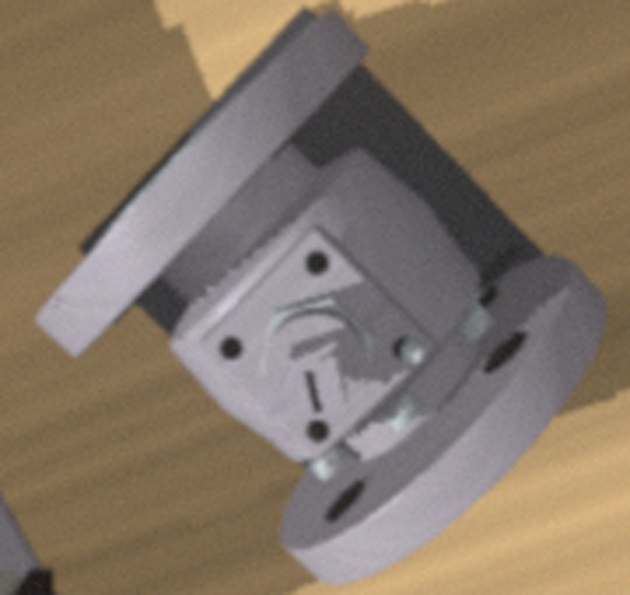

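Run:
```python
from h import *
import pickle
c,f=pickle.load(open('w1.pkl','rb'))
P=lambda u,v,z:ray('wrist',(185+(u+.5)/3.5-.5,90+(v+.5)/3.5-.5),z,c)
h=[P(*p,.142) for p in[(317,263),(231,347),(405,350),(317,430)]]
print(np.mean(h,0)); d=h[3]-h[1]+h[2]-h[0]; e=h[0]-h[1]+h[2]-h[3]
ang=lambda d:np.degrees(np.arctan2(d[1],d[0]))
print('side',np.linalg.norm(d)/2,np.linalg.norm(e)/2,'pipe',ang(d),ang(e)-90)
a,b=P(308,372,.187),P(321,411,.187);print('groove',(a+b)/2,ang(b-a),np.linalg.norm(b-a))
```

```text
[0.55166105 0.23804756 0.142     ]
side 0.0356069517462882 0.03525411519398117 pipe -156.63206475663117 -157.33330257878924
groove [0.55169403 0.23765122 0.187     ] 176.05277430244783 0.010756422965563372
```

step_arm(
  travel=[
    [13.6,52,0],
    [13.6,52,0],
    [13.6,52,0],
    [13.6,52,0],
    [13.6,52,0],
    [13.6,52,0],
    [13.6,52,0],
    [13.6,52,0],
    [13.6,52,0],
    [13.6,52,0],
    [13.6,52,0],
    [0,0,20],
  ],
  turn=[0,0,0,0,0,0,0,0,0,0,0,0],
)

```text
time_s: 3.15
tcp_pos: [0.4814, -0.3594, 0.2723]
eef_rot: [0.0, 0.983, -0.185, 0.001]
force: [0.1, 1.0, -0.9]
width: 0.0876
finger_force: 0.0
```

step_arm(
  travel=[
    [0,0,45],
    [0,0,45],
    [0,0,30],
    [0,0,0],
    [0,0,0],
  ],
  turn=[-9.2,-9.2,0,0,0],
)

```text
time_s: 3.78
tcp_pos: [0.4822, -0.3569, 0.1536]
eef_rot: [0.0, 1.0, -0.024, 0.001]
force: [0.0, 0.2, 0.6]
width: 0.0878
finger_force: 0.0
```

Run:
```python
from h import *
import pickle
c=eyes.camera_info('wrist');s=sensors.read_state();f=eyes.grab_frame('wrist');pickle.dump((c,f),open('w2.pkl','wb'))
cv2.imwrite('pics/w2.png',f)
print(s['time_s'],s['tcp_pos'],s['eef_rot'],s['q'])
print(proj('wrist',[.4811,-.3566,.03],c),proj('wrist',[.644,-.364,.008],c))
```

```text
3.775 [ 0.48224057 -0.35686148  0.15355556] [ 4.75095611e-04  9.99718527e-01 -2.37114017e-02  6.41329159e-04] [-3.11270585e-01  2.75101229e-01 -2.36304442e-01  6.28241106e-04
 -1.05789126e+00  1.83433177e+00]
[283.70174269 197.95327614] [283.31343758   9.64130313]
```

View pics/w2.png

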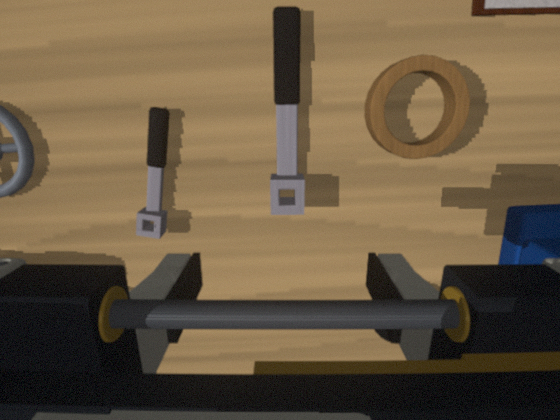

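The boss bore is at about (287.5,196) and the sleeve end at about (287,9). Next I refine the grasp from these.

Run:
```python
from h import *
import pickle
c,f=pickle.load(open('w2.pkl','rb'))
hsv=cv2.cvtColor(f,cv2.COLOR_BGR2HSV)
roi=hsv[168:225,255:320];m=((roi[...,1]<45)&(roi[...,2]>90)).astype(np.uint8)
cs,_=cv2.findContours(m,cv2.RETR_CCOMP,cv2.CHAIN_APPROX_NONE)
for k in cs:
  if len(k)>15: print(cv2.boundingRect(k+np.array([255,168])))
m2=(hsv[0:115,260:315,2]<60).astype(np.uint8);n,l,s,ce=cv2.connectedComponentsWithStats(m2);i=1+s[1:,4].argmax();print(s[i],ce[i])
v=m2*0;v[l==i]=1
r=lambda y:np.nonzero(v[y])[0].mean()+260
a=ray('wrist',(r(30),30),.012,c);b=ray('wrist',(r(85),85),.012,c);print(a,b,np.degrees(np.arctan2(*(a-b)[[1,0]])))
B=ray('wrist',(287.5,196),.03,c);e=ray('wrist',(287,7.5),.012,c);print(B,e,np.linalg.norm((e-B)[:2]),np.degrees(np.arctan2(*(e-B)[[1,0]])))
```

```text
(270, 179, 35, 36)
(278, 188, 18, 18)
(276, 168, 22, 8)
[  14    7   27   97 2460] [26.68739837 54.71219512]
[ 0.62701604 -0.36595969  0.012     ] [ 0.58182573 -0.3643673   0.012     ] -2.018115537836332
[ 0.48283185 -0.36025247  0.03      ] [ 0.64452208 -0.36718038  0.012     ] 0.16183858067893356 -2.4534412714973723
```

step_arm(
  travel=[
    [0,3.2,35],
    [0,0,45],
    [0,0,35],
    [0,0,18],
    [0,0,6],
    [0,0,0],
    [0,0,0],
  ],
  turn=[0,0,0,0,0,0,0],
)

```text
time_s: 4.7
tcp_pos: [0.4819, -0.3606, 0.0146]
eef_rot: [0.0, 1.0, -0.024, 0.001]
force: [0.8, 0.2, -0.1]
width: 0.0877
finger_force: 0.0
```

step_arm(
  travel=[
    [0,0,0],
    [0,0,0],
    [0,0,0],
    [0,0,0],
    [0,0,0],
    [0,0,0],
  ],
  turn=[0,0,0,0,0,0],
  grip=0.0,
  grip_force=60,
)

```text
time_s: 5.45
tcp_pos: [0.4809, -0.3602, 0.0131]
eef_rot: [-0.0, 1.0, -0.024, -0.0]
force: [0.0, -1.0, -0.7]
width: 0.0335
finger_force: 0.0
```

step_arm(
  travel=[
    [0,0,0],
    [0,0,0],
    [0,0,0],
  ],
  turn=[0,0,0],
)

```text
time_s: 5.82
tcp_pos: [0.4809, -0.3602, 0.0132]
eef_rot: [-0.0, 1.0, -0.024, -0.0]
force: [0.5, -0.1, -0.8]
width: 0.0039
finger_force: 0.0
```

step_arm(
  travel=[
    [0,0,-10],
    [0,0,-25],
    [0,0,-45],
    [0,0,-50],
    [0,0,-50],
    [0,0,-40],
    [0,0,-20],
    [0,0,0],
    [0,0,0],
  ],
  turn=[0,0,0,0,0,0,0,0,0],
)

```text
time_s: 6.95
tcp_pos: [0.4805, -0.3599, 0.2527]
eef_rot: [-0.0, 1.0, -0.024, -0.0]
force: [-0.3, -0.7, -0.2]
width: 0.0007
finger_force: 0.0
```

Run:
```python
from h import *
import pickle
c=eyes.camera_info('wrist');s=sensors.read_state();f=eyes.grab_frame('wrist');pickle.dump((c,f),open('w3.pkl','wb'))
cv2.imwrite('pics/w3.png',np.hstack([f[:, 130:430],cv2.resize(eyes.grab_frame('side')[150:400,250:450],(336,420))]))
print(s['time_s'],s['tcp_pos'],s['eef_rot'],s['force'],s['moment'],s['width'],s['finger_force'],s['q'])
```

```text
6.95 [ 0.48047632 -0.35990899  0.25269827] [-2.94311094e-04  9.99702243e-01 -2.43981990e-02 -2.56710334e-04] [-0.31680752 -0.65888204 -0.24046807] [ 0.00279496  0.02525906 -0.04510452] 0.0006775413357565017 0.0 [-3.17999455e-01  2.11419782e-01 -8.80900220e-02 -4.34091334e-04
 -1.27194835e+00  1.84012248e+00]
```

View pics/w3.png

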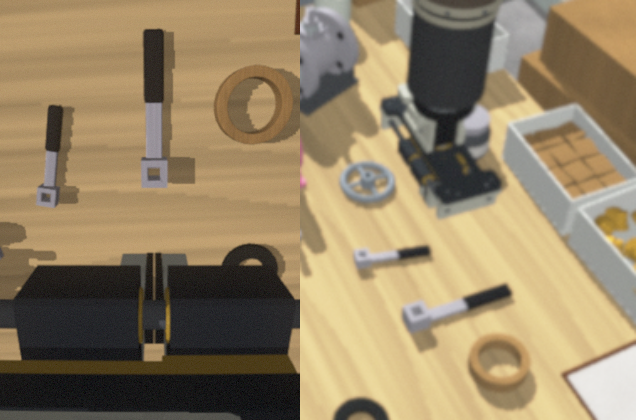

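Run:
```python
from h import *
import pickle
from scipy.spatial.transform import Rotation as Q
s=sensors.read_state();c=eyes.camera_info('wrist')
q=s['eef_rot'];T=Q.from_quat([q[1],q[2],q[3],q[0]]).as_matrix();p=np.array(s['tcp_pos'])
R=np.array(c['R']);o=-R.T@np.array(c['t']);print('cam in tool',T.T@(o-p),(T.T@R.T).round(3))
for v in[(0,0,0),(0,0,.011),(.0095,0,.011),(0,.044,.011),(0,-.044,.011)]:print(v,proj('wrist',p+T@np.array(v),c))
for uv in((284,173),):print(ray('wrist',uv,.03,c))
# top view recheck, shift relative to first
f=eyes.grab_frame('top');a=np.load('top0.npy')
d=cv2.absdiff(f,a).max(2)[165:240,370:410];print((d>40).sum())
cv2.imwrite('pics/t2.png',cv2.resize(f[140:260,310:450],None,fx=4,fy=4,interpolation=cv2.INTER_CUBIC))
```

```text
cam in tool [ 8.32558011e-02  6.12092995e-05 -1.77740216e-01] [[-0.    -0.952 -0.306]
 [ 1.     0.    -0.001]
 [ 0.001 -0.306  0.952]]
(0, 0, 0) [283.99753656 252.82500489]
(0, 0, 0.011) [284.00534591 245.21265199]
(0.0095, 0, 0.011) [284.0085631 230.8565304]
(0, 0.044, 0.011) [355.18641308 245.18797008]
(0, -0.044, 0.011) [212.85661723 245.12641266]
[ 0.48265132 -0.35979841  0.03      ]
2090
```

View pics/t2.png

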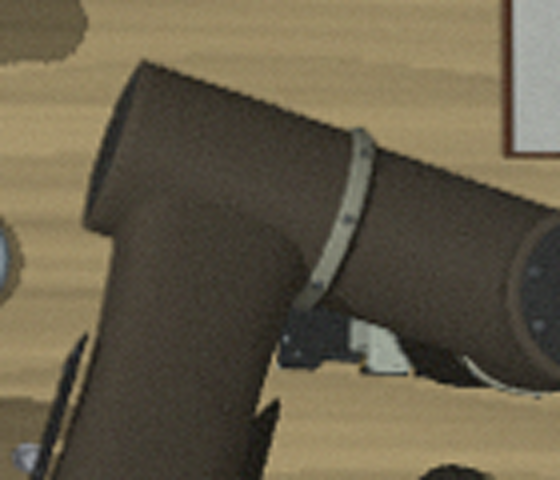

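The gripper closed above the boss. In the wrist picture the fingertips sit at about row 254, 83 px either side of the middle. That puts them about 18 mm behind the TCP, not 11 mm ahead of it. I'll open, go back down and find the bench by feel.

step_arm(
  travel=[
    [2,0,40],
    [0,0,40],
    [0,0,30],
    [0,0,25],
    [0,0,20],
    [0,0,20],
    [0,0,20],
    [0,0,20],
    [0,0,15],
    [0,0,10],
    [0,0,0],
    [0,0,0],
  ],
  turn=[0,0,0,0,0,0,0,0,0,0,0,0],
  grip=1.0,
)

```text
time_s: 8.6
tcp_pos: [0.4834, -0.3605, 0.0137]
eef_rot: [0.0, 1.0, -0.024, 0.0]
force: [-0.3, -0.3, 0.0]
width: 0.0874
finger_force: 0.0
```

step_arm(
  travel=[
    [0,0,4],
    [0,0,3],
    [0,0,2],
    [0,0,0],
  ],
  turn=[0,0,0,0],
)

```text
time_s: 9.1
tcp_pos: [0.4828, -0.3603, 0.004]
eef_rot: [-0.0, 1.0, -0.024, -0.0]
force: [-0.8, 0.5, 0.7]
width: 0.0879
finger_force: 0.0
```

Run:
```python
from h import *
import pickle
c=eyes.camera_info('wrist');s=sensors.read_state();f=eyes.grab_frame('wrist');g=eyes.grab_frame('side')
pickle.dump((c,f),open('w4.pkl','wb'))
u=proj('side',s['tcp_pos']).astype(int);print(u,s['time_s'],s['tcp_pos'],s['width'],s['force'])
x0=u[0]-70;y0=u[1]-75
cv2.imwrite('pics/w4.png',np.hstack([f[150:350,150:400],cv2.resize(g[y0:y0+100,x0:x0+140],None,fx=2,fy=2,interpolation=cv2.INTER_CUBIC)]))
```

```text
[318 341] 9.1 [ 0.48281568 -0.36028822  0.00397661] 0.08789752610873161 [-0.76857104  0.50442739  0.71713961]
```

View pics/w4.png

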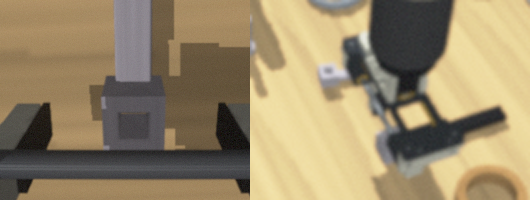

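step_arm(
  travel=[
    [0,0,4],
    [0,0,4],
    [0,0,3],
    [0,0,2],
    [0,0,0],
  ],
  turn=[0,0,0,0,0],
)

```text
time_s: 9.82
tcp_pos: [0.4828, -0.3603, -0.0091]
eef_rot: [-0.0, 1.0, -0.024, -0.0]
force: [0.7, -0.1, -0.8]
width: 0.0874
finger_force: 0.0
```

step_arm(
  travel=[
    [0,0,2],
    [0,0,2],
    [0,0,1],
    [0,0,0],
  ],
  turn=[0,0,0,0],
)

```text
time_s: 10.32
tcp_pos: [0.4829, -0.3603, -0.0139]
eef_rot: [-0.0, 1.0, -0.024, -0.0]
force: [0.9, 0.0, 0.8]
width: 0.0876
finger_force: 0.0
```

step_arm(
  travel=[
    [0,0,0],
    [0,0,0],
    [0,0,0],
    [0,0,0],
    [0,0,0],
    [0,0,0],
    [0,0,0],
    [0,0,0],
    [0,0,0],
  ],
  turn=[0,0,0,0,0,0,0,0,0],
  grip=0.0,
)

```text
time_s: 11.45
tcp_pos: [0.4829, -0.3603, -0.0138]
eef_rot: [-0.0, 1.0, -0.024, -0.0]
force: [-0.1, 0.6, 0.3]
width: 0.0314
finger_force: 60.0
```

step_arm(
  travel=[
    [0,0,-8],
    [0,0,-22],
    [0,0,-40],
    [0,0,-45],
    [0,0,-45],
    [0,0,-40],
    [0,0,-20],
    [0,0,-10],
    [0,0,0],
  ],
  turn=[0,0,0,0,0,0,0,0,0],
)

```text
time_s: 12.58
tcp_pos: [0.4828, -0.3602, 0.2162]
eef_rot: [-0.0, 1.0, -0.024, 0.0]
force: [-0.1, 0.3, -4.2]
width: 0.0316
finger_force: 60.0
```

Run:
```python
from h import *
import pickle
from scipy.spatial.transform import Rotation as Q
c=eyes.camera_info('wrist');s=sensors.read_state();f=eyes.grab_frame('wrist');pickle.dump((c,f),open('w5.pkl','wb'))
print(s['time_s'],s['tcp_pos'],s['force'],s['moment'],s['width'],s['q'][5])
q=s['eef_rot'];T=Q.from_quat([q[1],q[2],q[3],q[0]]).as_matrix();p=np.array(s['tcp_pos'])
W=lambda x,y,h:p+T@np.array([x,y,-.0138-h])
for n,v in dict(end=(.165,0,.012),endlow=(.165,0,0),hole=(0,0,.03),holef=(.0076,0,.03),holeb=(-.0076,0,.03),frt=(.017,0,.03)).items():print(n,proj('wrist',W(*v),c))
v=cv2.cvtColor(f,cv2.COLOR_BGR2HSV)[...,2]
for r in(230,): pass
print('col284',[(r,int(v[r,284])) for r in range(0,300,6)])
for r in (20,60,260,268,275): print(r,v[r,236:332:4].tolist())
```

```text
12.575 [ 0.48278482 -0.36020265  0.2161952 ] [-0.07228535  0.25858593 -4.18280149] [ 0.04469529  0.08819262 -0.00742769] 0.0315954110130008 1.8392171519403169
end [ 284.03994338 -122.13492878]
endlow [ 284.0502122  -103.53575188]
hole [283.959989   293.38516531]
holef [283.96245617 278.78319822]
holeb [283.95756971 307.5178036 ]
frt [283.96557389 260.0476051 ]
col284 [(0, 39), (6, 40), (12, 36), (18, 27), (24, 40), (30, 40), (36, 41), (42, 35), (48, 34), (54, 35), (60, 35), (66, 37), (72, 41), (78, 38), (84, 43), (90, 42), (96, 40), (102, 46), (108, 162), (114, 165), (120, 169), (126, 162), (132, 164), (138, 165), (144, 162), (150, 162), (156, 164), (162, 161), (168, 166), (174, 159), (180, 163), (186, 162), (192, 159), (198, 164), (204, 160), (210, 106), (216, 106), (222, 108), (228, 106), (234, 105), (240, 105), (246, 76), (252, 83), (258, 82), (264, 100), (270, 101), (276, 107), (282, 82), (288, 78), (294, 77)]
20 [190, 185, 189, 185, 184, 42, 37, 37, 38, 38, 33, 35, 33, 42, 41, 36, 35, 37, 34, 182, 186, 188, 185, 182]
60 [176, 176, 177, 175, 178, 58, 43, 41, 37, 36, 41, 41, 35, 36, 36, 42, 43, 36, 30, 178, 174, 172, 176, 178]
260 [97, 95, 76, 66, 85, 83, 80, 81, 81, 78, 81, 74, 82, 83, 80, 75, 77, 80, 79, 81, 81, 37, 80, 94]
268 [94, 85, 40, 86, 97, 103, 101, 101, 99, 101, 101, 100, 106, 102, 103, 99, 101, 100, 98, 100, 100, 45, 41, 85]
275 [97, 76, 28, 63, 104, 106, 100, 100, 99, 103, 95, 105, 101, 100, 102, 102, 105, 102, 99, 97, 104, 40, 34, 84]
```

Run:
```python
from h import *
import pickle
from scipy.optimize import least_squares
from scipy.spatial.transform import Rotation as Q
c2,f2=pickle.load(open('w2.pkl','rb'));c,f=pickle.load(open('w5.pkl','rb'))
v=cv2.cvtColor(f,cv2.COLOR_BGR2HSV)[...,2].astype(int);v2=cv2.cvtColor(f2,cv2.COLOR_BGR2HSV)[...,2].astype(int)
col=v[:,278:290].mean(1);c2l=v2[:,284:290].mean(1)
print('w2 edges',[(r,int(c2l[r+1]-c2l[r-1])) for r in range(1,225) if abs(c2l[r+1]-c2l[r-1])>18])
print('w5 edges',[(r,int(col[r+1]-col[r-1])) for r in range(1,320) if abs(col[r+1]-col[r-1])>9])
s0=ray('wrist',(287,103.5),.012,c2)-ray('wrist',(287.5,196),.03,c2);xs=np.linalg.norm(s0[:2]);print('sleeve start',xs)
s=sensors.read_state();q=s['eef_rot'];T=Q.from_quat([q[1],q[2],q[3],q[0]]).as_matrix();p=np.array(s['tcp_pos'])
def row(x,h,dx,dz,th):
    X=x*np.cos(th)+h*np.sin(th)+dx;H=-x*np.sin(th)+h*np.cos(th)   # th>0: sleeve end droops
    return proj('wrist',p+T@np.array([X,0,-.0138-H-dz]),c)[1]
for th in(0,.03,.06): print(th,[round(row(x,h,0,0,th)) for x,h in((xs,.012),(.017,.01),(.017,.03),(.0076,.03),(-.0076,.03),(-.017,.03))])
```

```text
w2 edges [(5, -51), (6, -87), (7, -73), (103, 43), (104, 75), (105, 55), (174, -31), (175, -49), (176, -31), (178, 21), (179, 52), (180, 42), (188, -21), (196, -26), (197, -28), (204, 35), (205, 48), (206, 23), (214, 22)]
w5 edges [(105, 42), (106, 96), (107, 77), (108, 22), (206, -11), (207, -41), (208, -40), (209, -11), (244, -19), (245, -16), (262, 15), (263, 14), (279, -14), (280, -15), (299, -24), (300, -25), (305, 9), (314, 11), (315, 15)]
sleeve start 0.08303574798637635
0 [105, 242, 260, 278, 307, 324]
0.03 [104, 241, 257, 276, 306, 323]
0.06 [104, 240, 255, 274, 304, 322]
```

step_arm(
  travel=[
    [3.3,-25,0],
    [3.3,-50,0],
    [3.3,-55,0],
    [3.3,-55,0],
    [3.3,-55,0],
    [3.3,-55,0],
    [3.3,-55,0],
    [3.3,-55,0],
    [3.3,-55,0],
    [3.3,-55,0],
    [3.3,-50,0],
    [3.3,-35.7,0],
  ],
  turn=[0,0,0,0,0,0,0,0,0,0,0,0],
)

```text
time_s: 14.12
tcp_pos: [0.551, 0.2397, 0.2143]
eef_rot: [0.001, 1.0, -0.024, -0.001]
force: [0.9, -0.2, -3.3]
width: 0.0316
finger_force: 60.0
```

step_arm(
  travel=[
    [0,0,0],
    [0,0,0],
    [0,0,0],
    [0,0,0],
  ],
  turn=[8,8,0,0],
)

```text
time_s: 14.62
tcp_pos: [0.5514, 0.2375, 0.2154]
eef_rot: [0.0, 0.987, -0.162, -0.0]
force: [-0.9, 0.7, -2.3]
width: 0.0315
finger_force: 60.0
```

```bash
cat > rel.py <<'E'
from h import *
from scipy.spatial.transform import Rotation as Q
s=sensors.read_state();q=s['eef_rot'];T=Q.from_quat([q[1],q[2],q[3],q[0]]).as_matrix();p=np.array(s['tcp_pos'])
print(s['time_s'],p.round(4),'F',np.round(s['force'],1),'M',np.round(s['moment'],2),'w',s['width'],'yaw',np.degrees(np.arctan2(T[1,0],T[0,0])),'tilt',np.degrees(np.arccos(-T[2,2])),'q6',s['q'][5])
print('to go, tool mm',1000*T.T@(np.array([.5517,.2378,p[2]])-p), 'underside',p[2]+.0138)
E
python3 rel.py
```

```text
14.625 [0.5514 0.2375 0.2154] F [-0.9  0.7 -2.3] M [-0.02  0.11 -0.01] w 0.03147739259791279 yaw -18.625782722259295 tilt 0.07226075130529416 q6 0.5141093944987322
to go, tool mm [ 0.14430218 -0.37708692 -0.00048697] underside 0.22916472860630074
```

step_arm(
  travel=[
    [0,-0.4,15],
    [0,0,15],
    [0,0,7],
    [0,0,2],
    [0,0,2],
    [0,0,0],
    [0,0,0],
  ],
  turn=[0,0,0,0,0,0,0],
)

```text
time_s: 15.5
tcp_pos: [0.552, 0.2382, 0.1755]
eef_rot: [-0.0, 0.987, -0.163, 0.0]
force: [-0.5, -0.1, -3.1]
width: 0.0314
finger_force: 60.0
```

step_arm(
  travel=[
    [0,0,1],
    [0,0,1],
    [0,0,0],
  ],
  turn=[0,0,0],
)

```text
time_s: 15.88
tcp_pos: [0.5518, 0.2381, 0.1731]
eef_rot: [0.0, 0.987, -0.163, -0.0]
force: [0.4, -0.2, -2.8]
width: 0.0318
finger_force: 60.0
```

step_arm(
  travel=[
    [0,0,0.7],
    [0,0,0.7],
    [0,0,0],
  ],
  turn=[0,0,0],
)

```text
time_s: 16.25
tcp_pos: [0.5521, 0.2381, 0.172]
eef_rot: [-0.0, 0.987, -0.163, 0.0]
force: [0.3, -0.4, -1.6]
width: 0.0313
finger_force: 60.0
```

step_arm(
  travel=[
    [0,0,0.7],
    [0,0,0.7],
    [0,0,0],
  ],
  turn=[0,0,0],
)

```text
time_s: 16.62
tcp_pos: [0.5524, 0.2381, 0.1713]
eef_rot: [-0.0, 0.987, -0.163, 0.001]
force: [-0.2, -1.3, 5.2]
width: 0.0315
finger_force: 60.0
```

step_arm(
  travel=[
    [0,0,0.2],
    [0,0,0.2],
    [0,0,0.2],
    [0,0,0],
  ],
  turn=[-3,-3,-3,0],
)

```text
time_s: 17.12
tcp_pos: [0.5523, 0.238, 0.1696]
eef_rot: [0.0, 0.996, -0.086, 0.0]
force: [4.2, -2.5, -3.3]
width: 0.0315
finger_force: 60.0
```

step_arm(
  travel=[
    [0,0,0.3],
    [0,0,0.3],
    [0,0,0],
  ],
  turn=[-2,-2,0],
)

```text
time_s: 17.5
tcp_pos: [0.5523, 0.238, 0.1693]
eef_rot: [0.0, 0.999, -0.05, 0.0]
force: [4.9, -2.3, -2.3]
width: 0.0319
finger_force: 60.0
```

```bash
python3 rel.py
```

```text
17.5 [0.5523 0.238  0.1693] F [ 4.9 -2.3 -2.3] M [-0.99 -1.77 -0.05] w 0.0319214234920092 yaw -5.731324177928384 tilt 0.044521144279330516 q6 0.7386076392849948
to go, tool mm [-5.93295392e-01  2.63811362e-01 -4.59764324e-04] underside 0.18305321149722384
```

step_arm(
  travel=[
    [0.5,0,1],
    [0,0,1],
    [0,0,0],
  ],
  turn=[-1,0,0],
)

```text
time_s: 17.88
tcp_pos: [0.5525, 0.238, 0.1672]
eef_rot: [0.0, 0.999, -0.042, 0.0]
force: [5.3, -2.7, -1.3]
width: 0.0321
finger_force: 60.0
```

```bash
python3 rel.py
```

```text
17.875 [0.5525 0.238  0.1672] F [ 5.3 -2.7 -1.3] M [-1.01 -1.63 -0.  ] w 0.03210336575397013 yaw -4.785631306966632 tilt 0.017452907372308417 q6 0.7557380792521278
to go, tool mm [-8.01415329e-01  2.76745297e-01 -2.26543119e-04] underside 0.18097191684551664
```

step_arm(
  travel=[
    [0.6,0.3,1],
    [0,0,2],
    [0,0,2],
    [0,0,0],
  ],
  turn=[0,0,0,0],
)

```text
time_s: 18.38
tcp_pos: [0.5527, 0.2378, 0.1617]
eef_rot: [0.0, 0.999, -0.042, -0.0]
force: [3.6, 0.0, -3.6]
width: 0.0316
finger_force: 60.0
```

```bash
python3 rel.py
```

```text
18.375 [0.5527 0.2378 0.1617] F [ 3.6  0.  -3.6] M [-0.22 -1.07 -0.02] w 0.031618009958099276 yaw -4.793910729995471 tilt 0.03394825381862063 q6 0.7568070552610484
to go, tool mm [-9.65615641e-01  6.20562799e-02  5.69882716e-04] underside 0.17548270399530355
```

Sliding on, so I continue down.

step_arm(
  travel=[
    [0.5,0,3],
    [0,0,3],
    [0,0,3],
    [0,0,2],
    [0,0,1],
    [0,0,0],
  ],
  turn=[0,0,0,0,0,0],
)

```text
time_s: 19.12
tcp_pos: [0.5531, 0.2376, 0.15]
eef_rot: [0.0, 0.999, -0.042, -0.0]
force: [-0.7, 0.3, -4.2]
width: 0.0316
finger_force: 60.0
```

step_arm(
  travel=[
    [0,0,1],
    [0,0,1],
    [0,0,0],
  ],
  turn=[0,0,0],
)

```text
time_s: 19.5
tcp_pos: [0.5532, 0.2376, 0.148]
eef_rot: [0.0, 0.999, -0.042, -0.0]
force: [-2.3, 0.6, -2.5]
width: 0.0311
finger_force: 60.0
```

```bash
python3 rel.py
```

```text
19.5 [0.5532 0.2376 0.148 ] F [-2.3  0.6 -2.5] M [ 0.08  0.8  -0.04] w 0.031148832090178557 yaw -4.792501782046229 tilt 0.021190409034604573 q6 0.7574743469028035
to go, tool mm [-1.50520493e+00 -4.50368294e-02  5.39628414e-04] underside 0.1618300930418034
```

step_arm(
  travel=[
    [-0.3,0,1],
    [0,0,0.7],
    [0,0,0],
  ],
  turn=[0,0,0],
)

```text
time_s: 19.88
tcp_pos: [0.5532, 0.2377, 0.1464]
eef_rot: [0.0, 0.999, -0.042, 0.0]
force: [-1.4, 0.2, -3.3]
width: 0.0317
finger_force: 60.0
```

step_arm(
  travel=[
    [0,0,0.3],
    [0,0,0.3],
    [0,0,0],
  ],
  turn=[0,0,0],
)

```text
time_s: 20.25
tcp_pos: [0.5532, 0.2377, 0.1462]
eef_rot: [-0.0, 0.999, -0.042, 0.0]
force: [-1.9, -1.1, 0.0]
width: 0.0315
finger_force: 60.0
```

```bash
python3 rel.py
```

```text
20.25 [0.5532 0.2377 0.1462] F [-1.9 -1.1  0. ] M [-0.17  0.85 -0.02] w 0.03151533813852506 yaw -4.779566275045307 tilt 0.020705928732315734 q6 0.7571176600940644
to go, tool mm [-1.50629775e+00  4.77325323e-02 -5.18468059e-04] underside 0.15997410495266176
```

step_arm(
  travel=[
    [0,0,0],
    [0,0,0],
    [0,0,0],
    [0,0,0],
    [0,0,0],
    [0,0,0],
  ],
  turn=[-4,-4,-4,-4,-4,0],
)

```text
time_s: 21.0
tcp_pos: [0.5531, 0.2379, 0.1461]
eef_rot: [-0.0, 0.991, 0.132, 0.0]
force: [-4.3, 2.2, 1.0]
width: 0.0315
finger_force: 60.0
```

```bash
python3 rel.py
```

```text
21.0 [0.5531 0.2379 0.1461] F [-4.3  2.2  1. ] M [ 0.36  1.38 -0.24] w 0.03153055054482451 yaw 15.172932949344043 tilt 0.030438031601538882 q6 1.105460086804653
to go, tool mm [-1.34006168e+00 -2.18243238e-01 -2.68261445e-04] underside 0.1599415266764496
```

step_arm(
  travel=[
    [-0.4,0,0],
    [0,0,0],
    [0,0,0],
  ],
  turn=[-3,-3,0],
)

```text
time_s: 21.38
tcp_pos: [0.553, 0.238, 0.1462]
eef_rot: [-0.0, 0.983, 0.183, 0.0]
force: [-1.6, 1.5, 1.5]
width: 0.0316
finger_force: 60.0
```

```bash
python3 rel.py
```

```text
21.375 [0.553  0.238  0.1462] F [-1.6  1.5  1.5] M [ 0.61  0.85 -0.29] w 0.031579183186763095 yaw 21.11338890065181 tilt 0.061855913956654025 q6 1.2087477317687338
to go, tool mm [-1.31490281e+00 -2.96313479e-01 -1.17613564e-03] underside 0.15995299859707854
```

step_arm(
  travel=[
    [0,0,0],
    [0,0,0],
    [0,0,0],
  ],
  turn=[-2,-2,0],
)

```text
time_s: 21.75
tcp_pos: [0.553, 0.238, 0.1462]
eef_rot: [-0.0, 0.976, 0.219, 0.0]
force: [-2.5, 3.7, 2.4]
width: 0.0313
finger_force: 60.0
```

```bash
python3 rel.py
```

```text
21.75 [0.553  0.238  0.1462] F [-2.5  3.7  2.4] M [ 1.28  0.87 -0.28] w 0.03126454193052629 yaw 25.244703576125623 tilt 0.06083274839468942 q6 1.2807736836497434
to go, tool mm [-1.28896071e+00 -3.59635091e-01 -1.18150630e-03] underside 0.1599586407942114
```

step_arm(
  travel=[
    [0,0,0],
    [0,0,0],
    [0,0,0],
  ],
  turn=[-1.5,-1.5,0],
)

```text
time_s: 22.12
tcp_pos: [0.553, 0.2381, 0.1462]
eef_rot: [-0.0, 0.97, 0.244, 0.0]
force: [-1.4, 3.8, 2.7]
width: 0.0313
finger_force: 60.0
```

```bash
python3 rel.py
```

```text
22.125 [0.553  0.2381 0.1462] F [-1.4  3.8  2.7] M [ 1.68  0.91 -0.32] w 0.03134093831404408 yaw 28.291135188877725 tilt 0.06275038049386221 q6 1.333910865079373
to go, tool mm [-1.27586755e+00 -3.51360226e-01 -1.19732374e-03] underside 0.15996594308606843
```

step_arm(
  travel=[
    [0,0,0],
    [0,0,0],
    [0,0,0],
  ],
  turn=[-1,-1,0],
)

```text
time_s: 22.5
tcp_pos: [0.553, 0.2381, 0.1461]
eef_rot: [-0.0, 0.965, 0.261, 0.0]
force: [-2.0, 5.4, 2.7]
width: 0.0318
finger_force: 60.0
```

```bash
python3 rel.py
python3 - <<'E'
from h import *
import pickle
c=eyes.camera_info('wrist');f=eyes.grab_frame('wrist');pickle.dump((c,f),open('w6.pkl','wb'))
v=cv2.cvtColor(f,cv2.COLOR_BGR2HSV)[...,2]
for r in(20,50,80):
    d=np.nonzero(v[r,230:340]<60)[0]+230;print(r,d.min(),d.max(),np.median(d),len(d))
E
```

```text
22.5 [0.553  0.2381 0.1461] F [-2.   5.4  2.7] M [ 1.68  0.93 -0.37] w 0.03176458778923972 yaw 30.283958552621772 tilt 0.06047452027050947 q6 1.3687094682331933
to go, tool mm [-1.23778288e+00 -3.68142672e-01 -1.09133026e-03] underside 0.15992327639006418
20 256 311 283.5 56
50 256 310 283.0 55
80 257 309 283.0 53
```

step_arm(
  travel=[
    [0,0.2,0],
    [0,0,0],
    [0,0,0],
  ],
  turn=[-1,-1,0],
)

```text
time_s: 22.92
tcp_pos: [0.553, 0.2381, 0.1461]
eef_rot: [-0.0, 0.961, 0.278, 0.0]
force: [-2.5, 5.5, 2.8]
width: 0.0318
finger_force: 60.0
```

```bash
python3 rel.py
```

```text
22.925 [0.553  0.2381 0.1461] F [-2.5  5.5  2.8] M [ 2.    1.22 -0.55] w 0.031755822682096105 yaw 32.262779282948394 tilt 0.07337372535361447 q6 1.4036742492704664
to go, tool mm [-1.22715614e+00 -4.05149722e-01 -1.04433919e-03] underside 0.15991804720120348
```

step_arm(
  travel=[
    [0,0,0],
    [0,0,0],
    [0,0,0],
  ],
  turn=[-1,-1,0],
)

```text
time_s: 23.3
tcp_pos: [0.5529, 0.2381, 0.1461]
eef_rot: [-0.001, 0.956, 0.294, 0.0]
force: [-2.8, 5.7, 2.7]
width: 0.0319
finger_force: 60.1
```

```bash
python3 rel.py
python3 - <<'E'
from h import *
import pickle
c=eyes.camera_info('wrist');f=eyes.grab_frame('wrist');pickle.dump((c,f),open('w7.pkl','wb'))
v=cv2.cvtColor(f,cv2.COLOR_BGR2HSV)[...,2]
for r in(20,50,80):
    d=np.nonzero(v[r,230:340]<60)[0]+230;print(r,d.min(),d.max(),np.median(d),len(d))
cv2.imwrite('pics/w7.png',f)
E
```

```text
23.3 [0.5529 0.2381 0.1461] F [-2.8  5.7  2.7] M [ 2.05  1.24 -0.95] w 0.0318782370485608 yaw 34.22214884855221 tilt 0.08138959718256841 q6 1.438084452346274
to go, tool mm [-1.19521066e+00 -4.25047812e-01 -9.88700008e-04] underside 0.1599030849468585
20 257 312 284.5 56
50 258 311 284.5 54
80 259 310 284.5 52
```

View pics/w7.png

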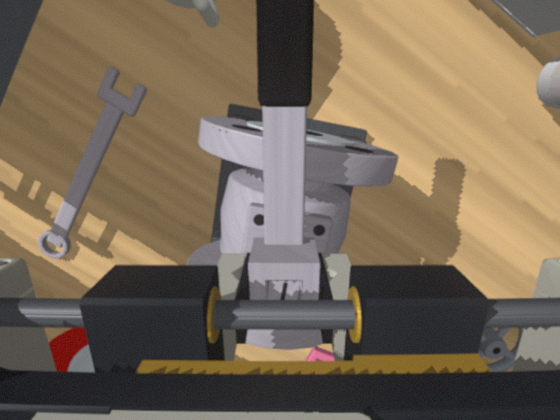

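The torque has risen to 0.95 Nm, so the stop is reached. The flange line from (200,130) to (395,175) shows the lever about 10° past the pipe, from play and flex. I turn it back within the play to line it up.

step_arm(
  travel=[
    [0,0,0],
    [0,0,0],
    [0,0,0],
    [0,0,0],
    [0,0,0],
  ],
  turn=[3,3,2.5,2,0],
)

```text
time_s: 23.98
tcp_pos: [0.553, 0.2374, 0.1461]
eef_rot: [0.0, 0.979, 0.206, 0.0]
force: [-2.5, 2.6, 4.4]
width: 0.0317
finger_force: 60.0
```

```bash
python3 rel.py
python3 - <<'E'
from h import *
f=eyes.grab_frame('wrist')
v=cv2.cvtColor(f,cv2.COLOR_BGR2HSV)[...,2]
for r in(20,50,80):
    d=np.nonzero(v[r,230:340]<60)[0]+230;print(r,d.min(),d.max(),np.median(d),len(d))
E
```

```text
23.975 [0.553  0.2374 0.1461] F [-2.5  2.6  4.4] M [ 0.83  0.98 -0.06] w 0.03174648768195808 yaw 23.745906421009607 tilt 0.02130831723367289 q6 1.2550019154892837
to go, tool mm [-9.91930421e-01 -8.91599522e-01 -4.84956068e-04] underside 0.15990214342822054
20 255 309 282.0 55
50 256 309 282.5 54
80 257 308 282.5 52
```

step_arm(
  travel=[
    [0,0,0],
    [0,0,0],
    [0,0,0],
    [0,0,0],
    [0,0,0],
  ],
  turn=[0,0,0,0,0],
  grip=0.65,
)

```text
time_s: 24.65
tcp_pos: [0.5528, 0.2373, 0.1458]
eef_rot: [0.0, 0.979, 0.205, -0.0]
force: [0.0, -0.2, -0.2]
width: 0.0573
finger_force: 0.0
```

step_arm(
  travel=[
    [0,0,-8],
    [0,0,-15],
    [0,0,-25],
    [0,0,-35],
    [0,0,-35],
    [0,0,-15],
    [0,0,0],
    [0,0,0],
  ],
  turn=[0,0,0,0,0,0,0,0],
)

```text
time_s: 25.65
tcp_pos: [0.5522, 0.2372, 0.2776]
eef_rot: [0.0, 0.979, 0.205, -0.001]
force: [0.0, -0.3, -0.8]
width: 0.0567
finger_force: 0.0
```

```bash
python3 rel.py
python3 - <<'E'
from h import *
import pickle
c=eyes.camera_info('wrist');f=eyes.grab_frame('wrist');pickle.dump((c,f),open('w8.pkl','wb'));cv2.imwrite('pics/w8.png',f)
v=cv2.cvtColor(f,cv2.COLOR_BGR2HSV)[...,2].astype(int)
P=[]
for r in range(0,120,4):
    d=np.nonzero(v[r,230:340]<60)[0]+230
    if len(d)>15: P.append((r,d.min(),d.max()))
print(P[::4])
if len(P)>4:
    a,b=[ray('wrist',((q[1]+q[2])/2,q[0]),.172,c) for q in(P[0],P[-2])]
    print('lever yaw',np.degrees(np.arctan2(*(a-b)[[1,0]])),'len',np.linalg.norm(a-b))
col=v[:,279:289].mean(1);print([(r,int(col[r+1]-col[r-1])) for r in range(1,300) if abs(col[r+1]-col[r-1])>15])
for x,h in((.083,.012),(.017,.01),(.017,.03),(.0076,.03),(-.0076,.03),(-.017,.03)):
    u=np.radians(23.5);print(x,h,proj('wrist',[.552+x*np.cos(u),.2376+x*np.sin(u),.16+h],c).round())
E
```

```text
25.65 [0.5522 0.2372 0.2776] F [ 0.  -0.3 -0.8] M [-0.06 -0.01 -0.03] w 0.05667612544760459 yaw 23.704774822235226 tilt 0.10770853515987922 q6 1.2545534871244086
to go, tool mm [-1.99766026e-01 -7.77376937e-01  3.62189398e-04] underside 0.2914147087694397
[(0, np.int64(270), np.int64(296)), (16, np.int64(269), np.int64(297)), (32, np.int64(269), np.int64(296)), (48, np.int64(269), np.int64(297)), (64, np.int64(269), np.int64(297)), (80, np.int64(270), np.int64(296)), (96, np.int64(270), np.int64(296))]
lever yaw 6.62849291859316 len 0.0853176012578171
[(102, 22), (103, 83), (104, 97), (105, 50), (182, -37), (183, -43), (184, -19), (186, 32), (187, 42), (188, 23), (196, -27), (197, -25), (199, 21), (214, -17), (216, 37), (217, 17), (226, -31), (227, -38), (228, -17), (240, 30), (241, 35), (242, 16), (257, 29), (258, 18), (298, -28), (299, -89)]
0.083 0.012 [284. 104.]
0.017 0.01 [284. 183.]
0.017 0.03 [284. 188.]
0.0076 0.03 [284. 199.]
-0.0076 0.03 [283. 217.]
-0.017 0.03 [283. 227.]
```

```bash
python3 -c "
from cell import arm
print(arm.finish_job())"
```

```text
the job is handed in; nothing more can be done
None
```

I fitted the long lever right way up and fully home on the stem, swung it anticlockwise to the stop, lined it up with the pipe to within about 1° by camera, released it, and handed the job in at about 26 s; the hand-in gave no verdict.

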